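# Lean the little slatted tree against the taller carton

## Robot

A 7-joint arm with a two-finger parallel gripper is mounted at the origin on the work surface. World frame = base frame: x ahead of the robot, y to its left, z up, the work surface at z = 0. Lengths are in m, angles in rad, forces in N, time in s.
With the tool pointing down it reaches from about 0.4 to 0.875 m from the base axis. Payload 19.3 kg.
Tool frame: the origin (TCP) lies on the centre line of the jaws, within the pads' length; the fingertips stand 11 mm ahead of it and the grasp point (between the pads) lies 8 mm behind it; y points along the fingers, x is the direction in which the jaws open and shut, and the axes are right-handed (so a half turn about y gives the same grasp; the last joint's range is limited). The gripper opens to 85 mm and grips with 20 to 120 N. Pads are 22 mm wide; open, the fingers measure 114 mm over their backs; the gripper's body (76 mm by 85 mm) begins 54 mm behind the grasp point. The pads swing forward as they close: fully open they stand 13 mm farther back than shut.
Start: joints at [1.186, 0.521, -0.036, 1.599, 0.021, 1.021, -0.113], TCP at [0.193, -0.594, 0.22] pointing down, gripper open.
Joint ranges: [-2.91, 2.91], [-0.3, 2.13], [-1.5, 1.42], [0.17, 2.43], [-1.26, 4.41], [0.16, 1.93], [-2.52, 2.52]. Speed limits (rad/s): [1.89, 1.89, 2.39, 2.39, 3.01, 3.01, 3.01].

## Interface

Orientations are given as [roll, pitch, yaw] about the fixed x, y, z axes, in that order (R = Rz(yaw) Ry(pitch) Rx(roll)).
In Python, from workcell import monitor, cams, bot gives the robot as it stands.
- The arm moves only by the tool send_rows, never from a script. Its argument "series" is text: rows parted by semicolons, each of 7 numbers parted by spaces: the turn, a rotation vector about the tool's x, y, z in rad, then the shift along the tool's x, y, z in mm, then the opening, from 0 (shut) to 1 (fully open). In form: ax ay az tx ty tz claw; .... A call has 1 to 20 rows; each row is the pose to reach, as a shift and turn from the pose commanded when the call began, along the tool's axes at that moment; what a row does not reach only later rows make up. A row lasts 1/12 s, in which the tool goes at most 41.7 mm and 7.16 degrees, less where a joint would pass 70% of its speed; a pose out of reach is approached as far as the arm can. A call with a gripper value outside its range is refused whole. The fingers move at their own pace and stop on an object; "force" is the grip in N (left out, the last holds). Time passes only in rows, so rows that repeat a pose let the fingers close. It gives the time, the measured TCP pose, the force and the opening at its end, in the units of the state.
- monitor.observe(): the state, without advancing time (a new reading comes with each control period).
- cams.grab_frame(name): name is "scene" or "top" or "wrist"; returns the picture (480x640x3 uint8, red, green, blue); there is no depth.
- cams.get_calibration(name): a dict with "mtx" (3x3 intrinsics, pixels), "origin" and "attitude" of the camera in the world. Camera axes: x right, y down, z forward; pixel columns grow to the right and rows downward; lengths in m; the calibration is good to about 2 mm. A picture is of the moment at which its call begins: read the wrist's pose just before it. get_calibration takes no time and is no camera call; for the wrist camera it gives the pose at the moment of the call.
- bot.job_done(): hands the job in, once; it reports no verdict.
The state is a dict: "clock": time; "qpos": joint angles; "qd": joint speeds; "joint_efforts": joint torques, N m; "position": TCP position; "tool_rot": TCP orientation; "force": force on the tool from outside, world axes, zero at the start; "moment": the same for the moment, N m; "grip_width": finger opening in m.
Only numpy, scipy, OpenCV 4.12 (cv2) and the standard library are available. Lean on these libraries where they do the work, as an engineer would, in place of code of your own. Each camera call takes 0.05 s, during which the arm holds its last target.

## Task

Take the small white tree-shaped board out of the plywood rack and lean it, tip up, against the middle of the side of the taller closed carton that faces the robot: its foot on the table a few centimetres in front of the carton, its flat back resting on the carton's top edge, slanting back about 20 degrees. Let it rest there by itself, and leave the plain rectangular board standing in the rack.

Things in the scene. Friction and masses are not known exactly. Their poses are not given: they have to be found in the camera images.
- tree_center (a point): Centre of the loose tree-shaped board: flat white-painted wood, 14 mm thick (own x), 200 mm high (own z, foot to tip), five steps each 40 mm high and 140, 112, 84, 56 and (tip) 34 mm wide (own y); front and back alike; 0.12 kg. It starts upright, tip up, in one of the rack's two slots, foot 12 mm above the table; the tip is free to be pinched across its thickness from above.
- carton: The taller closed cardboard carton, fixed, 160 mm deep (own x), 180 mm wide (own y), 100 mm high; origin at the centre of its underside, on the table. The side facing the robot is at own x = -80 mm; own x points away from the robot, turned up to 12 degrees. The other carton is only 45 mm high and has a toy car on it.
- rack: Plywood rack, fixed, 160 mm along own x, 150 mm along own y: a 12 mm base with two slots parallel to own y, at own x = -40 and +40 mm, each 17 mm wide, open at the ends, between walls whose tops are 52 mm above the table. Origin at the centre of its underside, on the table.
- panel_center (a point): Centre of the loose plain rectangular board that stands in the rack's other slot: same white-painted wood, 14 mm thick (own x), 120 mm wide (own y), 105 mm high (own z); its top is 117 mm above the table. It stays there.
Things that resemble listed ones, but are neither listed nor needed, are in the scene too. Leave any blue look-alike of the part that bears tree_center alone.

How it is judged:
At the end, for the whole second after the job is handed in: The tree board stands tip up, foot on the table, at rest against the robot-facing side of the taller carton, 8 to 33 degrees from vertical, centred within 40 mm and parallel to that side within 15 degrees; the rectangular board is within 20 mm of where it stood (angle between tree_center's own z axis and vertical between 0.14 and 0.58 rad and height (world z) of tree_center between 0.075 and 0.112 m and x of tree_center in the frame of carton between -0.15 and -0.065 m and y of tree_center in the frame of carton between -0.04 and 0.04 m and angle between the y axis of tree_center and the y axis of carton, either way round below 0.26 rad and contact force between tree and carton above 0.02 N and linear speed of tree below 0.02 m/s and angular speed of tree below 0.1 rad/s and distance of panel_center from where it was at the start of the episode below 0.02 m); the robot touches nothing.
It also fails if it takes over 40 s, if anything falls off the work surface, if the arm or the gripper's body presses on something with over 40 N, if the wrist force passes 120 N, or if a joint passes its speed limit or range.

## Working session

There is one attempt and no reset: what is moved stays moved. The work goes in short steps, Python scripts to look and compute and a tool call to move; the robot and the scene stay as the last step left them, time stands still between calls to the robot, and variables do not carry over. Pictures are saved under pics/ and viewed, and the job is handed in when it is done.

Besides the shell and the picture viewer there is one more tool, called by a JSON object that holds its "api" and its "payload". send_rows: Moves the arm, as the interface text tells. Its arguments: {"type":"object","properties":{"series":{"type":"string"},"force":{"type":"number"}},"required":["series"]}

```bash
mkdir -p pics
python3 - <<'E'
from workcell import monitor,cams,bot
import cv2,numpy as np
print(monitor.observe())
for n in("scene","top"):
    c=cams.get_calibration(n);print(n,c)
    cv2.imwrite(f"pics/{n}0.png",cams.grab_frame(n)[:,:,::-1])
E
```

```text
{'clock': 0.0, 'qpos': array([ 1.1857998 ,  0.52201811, -0.03632302,  1.59997112,  0.02117526,
        1.0210954 , -0.11283513]), 'qd': array([ 2.33153494e-03,  3.87572441e-04, -1.38286091e-04,  7.86075992e-04,
        6.97562006e-04, -8.35931035e-06, -3.11226395e-04]), 'joint_efforts': array([-7.07086165e-04, -9.27097392e+01,  1.97979346e+00, -3.69929516e+01,
        1.78649335e-02,  8.08637822e-03,  5.33605407e-05]), 'position': array([ 0.19338112, -0.5939805 ,  0.21933643]), 'tool_rot': array([-1.57085563e+00,  1.10647014e-03, -1.25606234e+00]), 'force': array([-0.17353404, -1.07579883, -0.41712604]), 'moment': array([-0.02008788, -0.02772326, -0.00245117]), 'grip_width': 0.0853614609754004}
scene {'mtx': array([[575.50201393,   0.        , 309.65164926],
       [  0.        , 575.50201393, 236.60126994],
       [  0.        ,   0.        ,   1.        ]]), 'origin': array([1.04835906, 0.50081886, 1.04687914]), 'attitude': array([-2.52017711e+00, -2.10157668e-03,  2.30598478e+00])}
top {'mtx': array([[455.73400914,   0.        , 315.53568306],
       [  0.        , 455.73400914, 226.45839142],
       [  0.        ,   0.        ,   1.        ]]), 'origin': array([0.3835189 , 0.04152253, 1.1501997 ]), 'attitude': array([-3.01313118, -0.0030203 , -1.5899201 ])}
```

View pics/scene0.png

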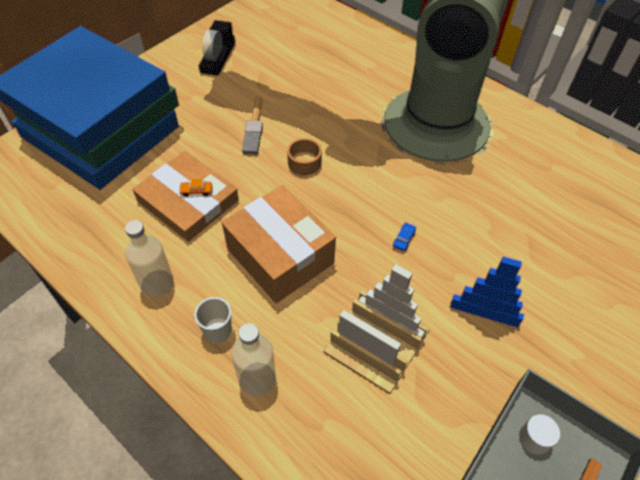

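View pics/top0.png

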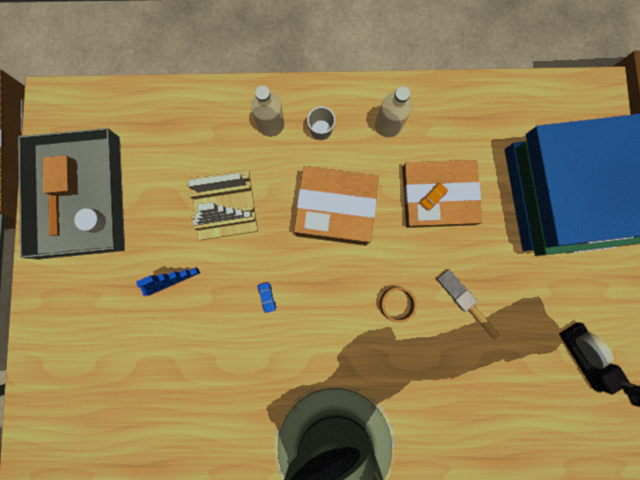

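The pictures show these candidates for the tree board:
- White stepped board in the rack's near slot: top (222,214), scene (395,297). This is the target.
- Blue tree look-alike: top (168,281), scene (490,293). Leave it alone.
- Plain white panel in the far slot: top (218,183), scene (368,335). It stays.

The taller carton is at top (337,205), scene (280,243). The low one with the car is at top (443,194). Next I take close crops.

Run:
```python
import cv2,numpy as np
t=cv2.imread("pics/top0.png");s=cv2.imread("pics/scene0.png")
a=cv2.resize(t[150:255,180:390],None,fx=3.8,fy=3.8,interpolation=cv2.INTER_CUBIC)
cv2.imwrite("pics/tc.png",a)
b=cv2.resize(s[170:400,210:440],None,fx=2.6,fy=2.6,interpolation=cv2.INTER_CUBIC)
cv2.imwrite("pics/sc.png",b)
```

```text
(no output)
```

View pics/tc.png

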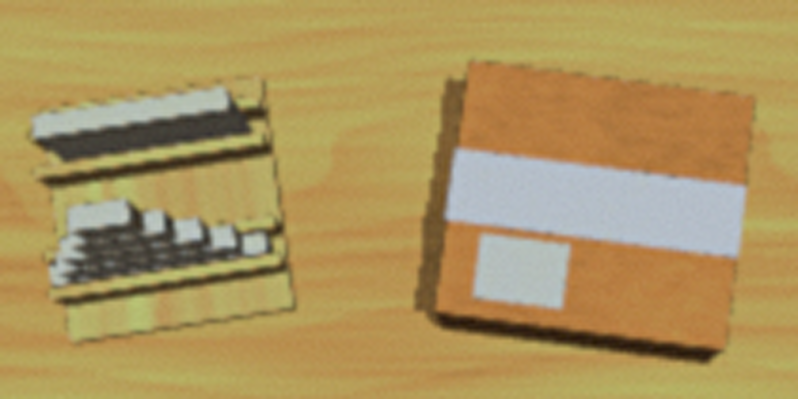

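View pics/sc.png

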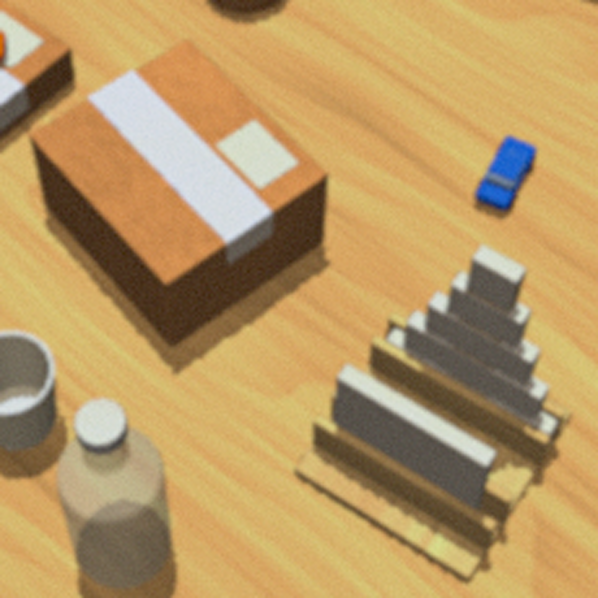

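```bash
cat > h.py <<'E'
import numpy as np
from workcell import monitor,cams,bot
from scipy.spatial.transform import Rotation as R
def cal(n):
    c=cams.get_calibration(n);return c["mtx"],np.array(c["origin"]),R.from_euler("xyz",c["attitude"]).as_matrix()
def ray(c,uv):
    K,o,A=c;d=A@np.linalg.solve(K,[uv[0],uv[1],1]);return o,d/np.linalg.norm(d)
def onz(c,uv,z):
    o,d=ray(c,uv);return o+d*(z-o[2])/d[2]
def two(c1,p1,c2,p2):
    o1,d1=ray(c1,p1);o2,d2=ray(c2,p2)
    t=np.linalg.lstsq(np.c_[d1,-d2],o2-o1,rcond=None)[0]
    a=o1+t[0]*d1;b=o2+t[1]*d2;return (a+b)/2,np.linalg.norm(a-b)
E
python3 - <<'E'
from h import *
np.set_printoptions(precision=4,suppress=True)
T=cal("top");S=cal("scene")
t=lambda p:(np.array(p)+.5)/3.8-.5+[180,150]
s=lambda p:(np.array(p)+.5)/2.6-.5+[210,170]
def show(n,c,f,pts,z):
    P=np.array([onz(c,f(p),z) for p in pts]);E=np.roll(P,-1,0)-P
    print(n,P[:,:2].tolist(),"ctr",P.mean(0),"len",np.linalg.norm(E,axis=1),"ang",np.degrees(np.arctan2(E[:,1],E[:,0])))
show("carT",T,t,[(470,60),(755,97),(723,350),(436,315)],.1)
show("carS",S,s,[(188,40),(327,178),(167,283),(33,135)],.1)
show("tipT",T,t,[(67,208),(128,200),(133,222),(72,233)],.212)
show("tipS",S,s,[(483,246),(525,270),(517,290),(472,258)],.212)
show("panT",T,t,[(30,117),(222,88),(230,108),(38,138)],.117)
show("rackbaseT",T,t,[(72,342),(297,308),(264,78),(30,117)],.012)
print(two(T,t((100,216)),S,s((499,266))))
print(two(T,t((596,205)),S,s((180,160))))
E
```

```text
carT [[0.6651142283745464, 0.061860861939178585], [0.6383109141563293, -0.1146403252503913], [0.48108706410797053, -0.08934762047411823], [0.505823553265377, 0.0851122485220705]] ctr [ 0.5726 -0.0143  0.1   ] len [0.1785 0.1592 0.1762 0.161 ] ang [-98.6349 170.8611  81.9299  -8.3047]
carS [[0.4826858179775544, -0.08863953877168351], [0.5119739640871198, 0.08873664664624631], [0.6638655602190837, 0.06317092216072578], [0.6368111475791856, -0.11118423836439217]] ctr [ 0.5738 -0.012   0.1   ] len [0.1798 0.154  0.1764 0.1558] ang [ 80.624   -9.5542 -98.8202 171.6781]
tipT [[0.5557377702811035, 0.28229778805513267], [0.5595788079975567, 0.24886433607908315], [0.5472667898858967, 0.24600543337333597], [0.5417739584965044, 0.2793632628187749]] ctr [0.5511 0.2641 0.212 ] len [0.0337 0.0126 0.0338 0.0143] ang [ -83.4462 -166.9273   99.3506   11.8681]
tipS [[0.5479174770307564, 0.2502544268857056], [0.5443765165282755, 0.2820421873766059], [0.5602789500550128, 0.28727607742741434], [0.560328728533525, 0.25058431424635]] ctr [0.5532 0.2675 0.212 ] len [0.032  0.0167 0.0367 0.0124] ang [  96.3562   18.2177  -89.9223 -178.4775]
panT [[0.629849995134492, 0.32998163912880185], [0.6457902418679276, 0.21318328038797396], [0.6332143170652053, 0.20827664711178537], [0.6167091208385358, 0.32490287559871694]] ctr [0.6314 0.2691 0.117 ] len [0.1179 0.0135 0.1178 0.0141] ang [ -82.2285 -158.6862   98.0551   21.1308]
rackbaseT [[0.5026510806568028, 0.32906536547800047], [0.5224599622597315, 0.18064463283202006], [0.6788186061446707, 0.20239406329950177], [0.6548836497080652, 0.35929659798460534]] ctr [0.5897 0.2679 0.012 ] len [0.1497 0.1579 0.1587 0.1552] ang [ -82.398     7.919    98.6734 -168.768 ]
(array([0.5513, 0.2658, 0.2078]), np.float64(0.0014714227212977097))
(array([ 0.5728, -0.0135,  0.0917]), np.float64(0.002795144272281139))
```

```bash
cat >> h.py <<'E'
def pose():
    s=monitor.observe();return np.array(s["position"]),R.from_euler("xyz",s["tool_rot"]),s
def tool(yaw,tilt=0,ref=None):
    # yaw deg; tool y down, x along yaw. tilt: top of tool leans towards +x
    return R.from_euler("z",yaw,degrees=True)*R.from_euler("y",tilt,degrees=True)*R.from_euler("x",-90,degrees=True)
def row(p,r):
    P,Q,s=pose();d=Q.inv()
    v=d.apply(np.array(p)-P)*1000;w=(d*r).as_rotvec()
    print(np.round(w,3),np.round(v,1))
E
python3 - <<'E'
from h import *
row([.25,-.56,.35],tool(-60));row([.42,-.3,.36],tool(-40));row([.50,0,.34],tool(-10));row([.5515,.265,.30],tool(8.2))
E
```

```text
[-0.    -0.209 -0.001] [ -14.9 -130.6   64.3]
[-0.    -0.558 -0.001] [-209.5 -140.4  306.5]
[-0.000e+00 -1.081e+00 -1.000e-03] [-470.  -120.2  475.5]
[-1.000e-03 -1.399e+00 -1.000e-03] [-706.   -79.9  606.5]
```

{"api": "send_rows", "payload": {"series": "0 -0.2 0 -15 -130 65 0.6;0 -0.2 0 -15 -130 65 0.6;0 -0.2 0 -15 -130 65 0.6;0 -0.2 0 -15 -130 65 0.6;0 -0.56 0 -210 -140 306 0.6;0 -0.56 0 -210 -140 306 0.6;0 -0.56 0 -210 -140 306 0.6;0 -0.56 0 -210 -140 306 0.6;0 -0.56 0 -210 -140 306 0.6;0 -0.56 0 -210 -140 306 0.6;0 -0.56 0 -210 -140 306 0.6;0 -0.56 0 -210 -140 306 0.6;0 -1.08 0 -470 -120 475 0.6;0 -1.08 0 -470 -120 475 0.6;0 -1.08 0 -470 -120 475 0.6;0 -1.08 0 -470 -120 475 0.6;0 -1.08 0 -470 -120 475 0.6;0 -1.08 0 -470 -120 475 0.6;0 -1.08 0 -470 -120 475 0.6;0 -1.08 0 -470 -120 475 0.6"}}

```text
clock: 1.77
position: [0.4999, 0.0048, 0.3397]
tool_rot: [-1.569, 0.0, -0.172]
force: [0.7, 0.7, 0.5]
grip_width: 0.051
```

Run:
```python
from h import *
row([.5515,.265,.29],tool(8.2))
```

```text
[-0.001 -0.315 -0.   ] [  6.4  50.1 265.1]
```

{"api": "send_rows", "payload": {"series": "0 -0.315 0 6 50 265 0.6;0 -0.315 0 6 50 265 0.6;0 -0.315 0 6 50 265 0.6;0 -0.315 0 6 50 265 0.6;0 -0.315 0 6 50 265 0.6;0 -0.315 0 6 50 265 0.6;0 -0.315 0 6 50 265 0.6;0 -0.315 0 6 50 265 0.6;0 -0.315 0 6 50 265 0.6;0 -0.315 0 6 50 265 0.6;0 -0.315 0 6 50 265 0.6"}}

```text
clock: 2.68
position: [0.5523, 0.2582, 0.2901]
tool_rot: [-1.571, -0.0, 0.137]
force: [-0.2, -0.3, -0.3]
grip_width: 0.0512
```

Run:
```python
from h import *
import cv2
print(pose()[0],pose()[2]["tool_rot"])
K,o,A=cal("wrist");print(o,A,K)
f=cams.grab_frame("wrist")[:,:,::-1];cv2.imwrite("pics/w1.png",f)
row([.5515,.265,.186],tool(8.2))
```

```text
[0.55225068 0.25822206 0.29010515] [-1.57139326e+00 -3.02418209e-04  1.37437350e-01]
[0.54251912 0.32276003 0.44528909] [[ 0.99069311  0.13102025  0.0368897 ]
 [ 0.13610942 -0.9559185  -0.26018078]
 [ 0.0011746   0.26278034 -0.96485497]] [[352.98256177   0.         318.82168915]
 [  0.         352.98256177 240.67884444]
 [  0.           0.           1.        ]]
[ 0.001 -0.006  0.   ] [1.000e-01 1.042e+02 6.900e+00]
```

View pics/w1.png

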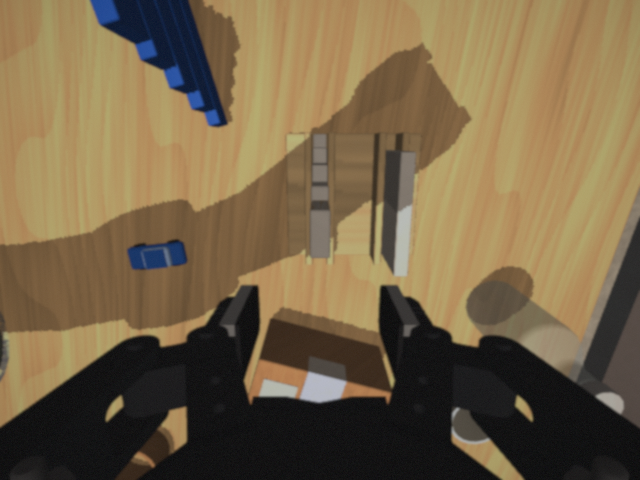

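Run:
```python
from h import *
import cv2
K,o,A=cal("wrist")
for p in ([.5515,.265,.212],[.5515,.265,.172],[.5515,.21,.052],[.5515,.32,.05]):
    q=K@(A.T@(np.array(p)-o));print(p,q[:2]/q[2])
f=cv2.imread("pics/w1.png")[110:290,260:450];cv2.imwrite("pics/w1c.png",cv2.resize(f,None,fx=3.3,fy=3.3,interpolation=cv2.INTER_CUBIC))
```

```text
[0.5515, 0.265, 0.212] [319.84699645 233.43314604]
[0.5515, 0.265, 0.172] [319.6348035  221.14907153]
[0.5515, 0.21, 0.052] [312.78186149 245.51789966]
[0.5515, 0.32, 0.05] [326.15835164 148.34838223]
```

View pics/w1c.png

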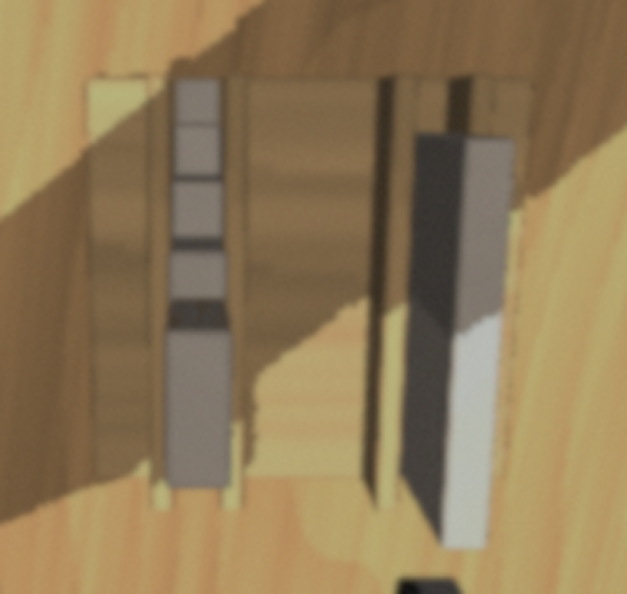

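The wrist view puts the tip top's centre at (320,233.6), and my estimate projects to (319.8,233.4), so they agree. I'll descend and grip.

{"api": "send_rows", "payload": {"series": "0 0 0 0 20 7 0.6;0 0 0 0 50 7 0.6;0 0 0 0 80 7 0.6;0 0 0 0 95 7 0.6;0 0 0 0 104 7 0.6;0 0 0 0 104 7 0.6;0 0 0 0 104 7 0.4;0 0 0 0 104 7 0.2;0 0 0 0 104 7 0;0 0 0 0 104 7 0;0 0 0 0 104 7 0;0 0 0 0 104 7 0;0 0 0 0 104 7 0;0 0 0 0 104 7 0;0 0 0 0 104 7 0", "force": 50}}

```text
clock: 3.98
position: [0.5517, 0.2667, 0.1874]
tool_rot: [-1.57, -0.002, 0.139]
force: [0.1, -0.8, 6.3]
grip_width: 0.0122
```

Run:
```python
from h import *
print(pose()[2]["force"],pose()[2]["moment"])
row([.5515,.265,.30],tool(8.2))
```

```text
[ 0.07608942 -0.79939005  6.34500107] [-0.25089628  0.01203169  0.06280623]
[-0.    -0.005  0.002] [  -0.2 -112.6   -1.6]
```

{"api": "send_rows", "payload": {"series": "0 0 0 0 -10 0 0;0 0 0 0 -25 0 0;0 0 0 0 -45 0 0;0 0 0 0 -70 0 0;0 0 0 0 -100 0 0;0 0 0 0 -130 0 0;0 0 0 0 -150 0 0;0 0 0 0 -150 0 0;0 0 0 0 -150 0 0"}}

```text
clock: 4.73
position: [0.5511, 0.2667, 0.3377]
tool_rot: [-1.57, -0.002, 0.139]
force: [-1.3, -0.4, -2.1]
grip_width: 0.0129
```

Run:
```python
from h import *
import cv2
f=cams.grab_frame("scene")[:,:,::-1];cv2.imwrite("pics/s2.png",f)
f=cams.grab_frame("wrist")[:,:,::-1];cv2.imwrite("pics/w2.png",f)
print(pose()[2]["force"])
# targets
C=R.from_euler("z",-8.9,degrees=True); c0=np.array([.573,-.0135,0])
row(c0+C.apply([-.21,.12,.35]),tool(0))
row(c0+C.apply([-.20,0,.30]),tool(-8.9,18))
```

```text
[-0.44313082  0.45995859 -0.77168417]
[ 0.     0.139 -0.001] [-182.9  -14.3 -104.3]
[0.047 0.292 0.311] [-208.1   35.8 -222. ]
```

View pics/s2.png

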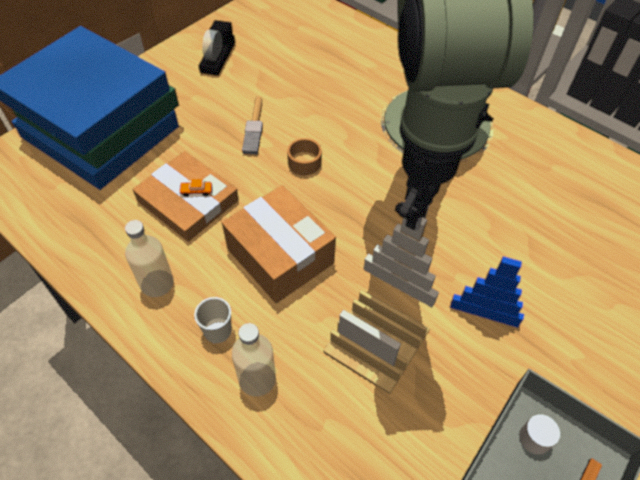

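View pics/w2.png

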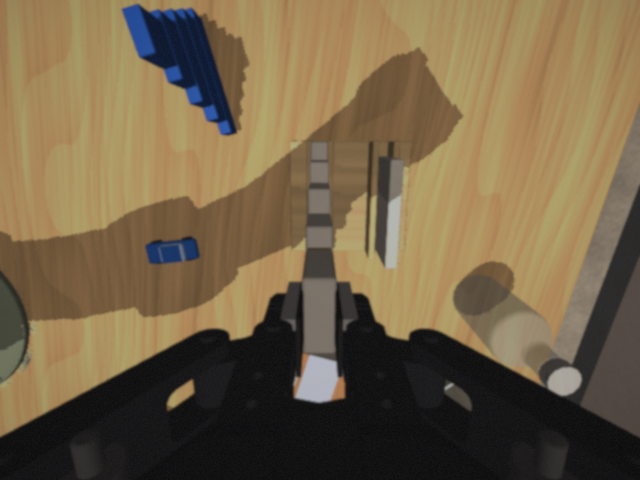

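```bash
cat >> h.py <<'E'
C=R.from_euler("z",-8.9,degrees=True); c0=np.array([.573,-.0135,0])
def final(th,dx=0,dz=0):
    t=np.radians(th);z=np.array([np.sin(t),0,np.cos(t)]);x=np.array([np.cos(t),0,-np.sin(t)])
    s=.1/np.cos(t);B=np.array([-.08,0,.1])-s*z
    tcp=B+.175*z-.007*x+[dx,0,dz];cen=B+.1*z-.007*x
    print("cen",cen,"tcp",tcp,c0+C.apply(tcp));return c0+C.apply(tcp)
E
python3 - <<'E'
from h import *
p=final(18,-.045,.16);row(p,tool(-8.9,18))
final(18,-.045,.02);final(18)
E
```

```text
cen [-0.08824767  0.          0.09726877] tcp [-0.11007139  0.          0.32859801] [0.46425388 0.00352919 0.32859801]
[0.047 0.292 0.311] [-122.     7.2 -248.1]
cen [-0.08824767  0.          0.09726877] tcp [-0.11007139  0.          0.18859801] [0.46425388 0.00352919 0.18859801]
cen [-0.08824767  0.          0.09726877] tcp [-0.06507139  0.          0.16859801] [ 0.50871208 -0.00343278  0.16859801]
```

{"api": "send_rows", "payload": {"series": "0.01 0.03 0.03 -12 0 -25 0;0.01 0.06 0.06 -25 0 -50 0;0.015 0.09 0.09 -37 2 -75 0;0.02 0.12 0.12 -50 3 -100 0;0.023 0.15 0.16 -62 4 -125 0;0.028 0.18 0.19 -74 4 -150 0;0.033 0.21 0.22 -86 5 -175 0;0.038 0.24 0.25 -98 6 -200 0;0.043 0.27 0.28 -110 6 -225 0;0.047 0.292 0.311 -122 7 -248 0;0.047 0.292 0.311 -122 7 -248 0;0.047 0.292 0.311 -122 7 -248 0;0.047 0.292 0.311 -122 7 -248 0"}}

```text
clock: 5.92
position: [0.4644, 0.0045, 0.3285]
tool_rot: [-1.569, 0.314, -0.155]
force: [0.2, 1.0, -1.3]
grip_width: 0.0123
```

Run:
```python
from h import *
s=pose()[2];print(s["qpos"],s["force"],s["moment"])
print((tool(-8.9,18).inv()*pose()[1]).as_rotvec())
row(final(18,-.045,.02),tool(-8.9,18))
```

```text
[ 0.34568734  0.39344947 -0.58977026  1.61299446  0.09501056  1.49054684
 -0.41600944] [ 0.22730623  0.97489158 -1.343479  ] [-0.02124378 -0.40775661 -0.04543384]
[ 0.00112674 -0.00076384 -0.00020503]
cen [-0.08824767  0.          0.09726877] tcp [-0.11007139  0.          0.18859801] [0.46425388 0.00352919 0.18859801]
[-0.001  0.001  0.   ] [ 43.2 133.1  -1.1]
```

{"api": "send_rows", "payload": {"series": "0 0 0 6 18 0 0;0 0 0 14 43 0 0;0 0 0 23 72 0 0;0 0 0 32 98 0 0;0 0 0 39 120 -1 0;0 0 0 43 133 -1 0;0 0 0 43 133 -1 0;0 0 0 43 133 -1 0"}}

```text
clock: 6.58
position: [0.4642, 0.0041, 0.1892]
tool_rot: [-1.569, 0.314, -0.153]
force: [0.3, 0.6, -0.5]
grip_width: 0.0125
```

Run:
```python
from h import *
import cv2
s=pose()[2];print(s["force"],s["moment"])
f=cams.grab_frame("scene")[:,:,::-1];cv2.imwrite("pics/s3.png",cv2.resize(f[130:360,180:480],None,fx=2.6,fy=2.6,interpolation=cv2.INTER_CUBIC))
f=cams.grab_frame("top")[:,:,::-1];cv2.imwrite("pics/t3.png",cv2.resize(f[130:300,240:460],None,fx=3.4,fy=3.4,interpolation=cv2.INTER_CUBIC))
row(final(18,0.0,.015),tool(-8.9,18))
row(final(18,0.0,.0),tool(-8.9,18))
```

```text
[ 0.29890284  0.62143121 -0.48146355] [-0.01605676 -0.43714705  0.06046731]
cen [-0.08824767  0.          0.09726877] tcp [-0.06507139  0.          0.18359801] [ 0.50871208 -0.00343278  0.18359801]
[-0.001  0.001  0.002] [44.3 -7.5 -0.4]
cen [-0.08824767  0.          0.09726877] tcp [-0.06507139  0.          0.16859801] [ 0.50871208 -0.00343278  0.16859801]
[-0.001  0.001  0.002] [48.9  6.8 -0.4]
```

View pics/s3.png

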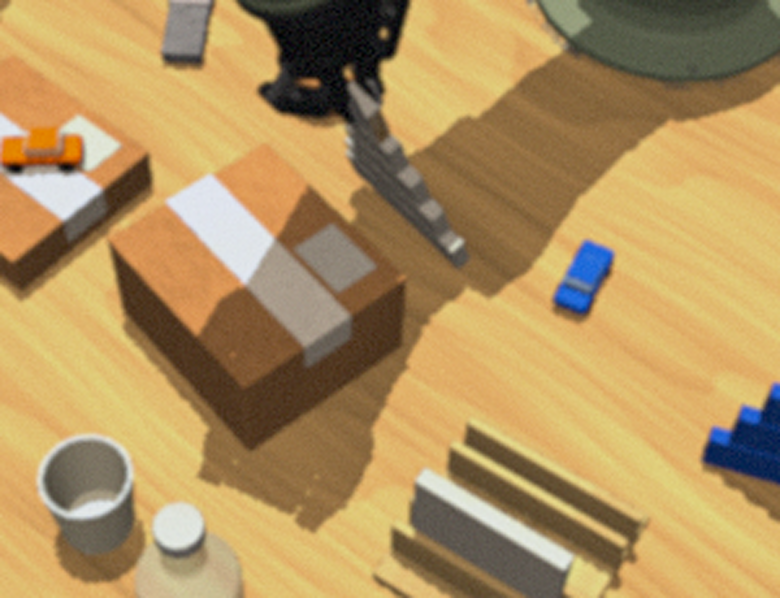

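View pics/t3.png

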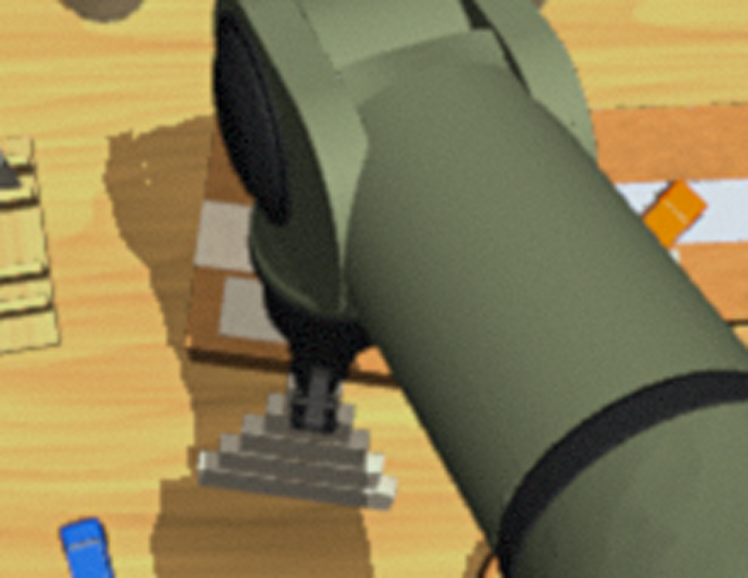

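{"api": "send_rows", "payload": {"series": "0 0 0 8 0 0 0;0 0 0 20 0 0 0;0 0 0 30 0 0 0;0 0 0 38 0 0 0;0 0 0 42 0 0 0;0 0 0 43.5 0 0 0;0 0 0 43.5 0 0 0;0 0 0 43.5 0 0 0"}}

```text
clock: 7.35
position: [0.505, -0.0032, 0.1758]
tool_rot: [-1.57, 0.314, -0.155]
force: [-0.2, -0.7, -0.4]
grip_width: 0.0131
```

Run:
```python
from h import *
s=pose()[2];print(s["force"],s["moment"])
for dx,dz in((-.003,.003),(-.003,0),(-.003,-.004),(.001,-.002)): row(final(18,dx,dz),tool(-8.9,18))
```

```text
[-0.22101188 -0.71131017 -0.43818804] [-0.09821143 -0.4198001   0.00598744]
cen [-0.08824767  0.          0.09726877] tcp [-0.06807139  0.          0.17159801] [ 0.5057482  -0.00296865  0.17159801]
[-0.001  0.     0.001] [2.  3.8 0.4]
cen [-0.08824767  0.          0.09726877] tcp [-0.06807139  0.          0.16859801] [ 0.5057482  -0.00296865  0.16859801]
[-0.001  0.     0.001] [2.9 6.6 0.3]
cen [-0.08824767  0.          0.09726877] tcp [-0.06807139  0.          0.16459801] [ 0.5057482  -0.00296865  0.16459801]
[-0.001  0.     0.001] [ 4.2 10.4  0.3]
cen [-0.08824767  0.          0.09726877] tcp [-0.06407139  0.          0.16659801] [ 0.50970004 -0.00358749  0.16659801]
[-0.001  0.     0.001] [7.4 7.3 0.3]
```

Lowering in small steps until the foot touches the table.

{"api": "send_rows", "payload": {"series": "0 0 0 1 2 0 0;0 0 0 1.5 4 0 0;0 0 0 2 5 0 0;0 0 0 2.5 6 0 0;0 0 0 2.5 6 0 0;0 0 0 2.5 6 0 0"}}

```text
clock: 7.85
position: [0.5057, -0.0034, 0.1692]
tool_rot: [-1.57, 0.313, -0.155]
force: [0.9, 0.5, -0.6]
grip_width: 0.0124
```

Run:
```python
from h import *
s=pose()[2];print(s["force"],s["moment"],s["position"])
```

```text
[ 0.85743622  0.52470814 -0.55391801] [-0.0275575  -0.40729312 -0.02914114] [ 0.50566595 -0.00340473  0.16921261]
```

{"api": "send_rows", "payload": {"series": "0 0 0 0.3 1 0 0;0 0 0 0.6 2 0 0;0 0 0 0.9 3 0 0;0 0 0 0.9 3 0 0;0 0 0 0.9 3 0 0"}}

```text
clock: 8.27
position: [0.5076, -0.0034, 0.1681]
tool_rot: [-1.569, 0.309, -0.156]
force: [4.8, -3.0, 28.6]
grip_width: 0.0128
```

Run:
```python
from h import *
import cv2
s=pose()[2];print(s["force"],s["moment"],s["position"])
f=cams.grab_frame("scene")[:,:,::-1];cv2.imwrite("pics/s4.png",cv2.resize(f[130:360,180:480],None,fx=2.6,fy=2.6,interpolation=cv2.INTER_CUBIC))
```

```text
[ 4.76483826 -2.97647614 28.61979186] [-0.25975872  0.58002844  0.15527259] [ 0.50759555 -0.00338091  0.16808425]
```

View pics/s4.png

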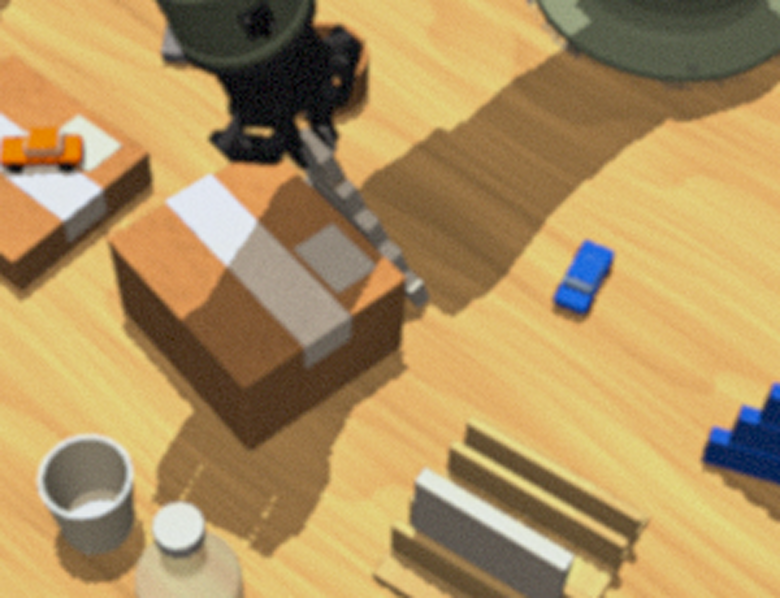

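{"api": "send_rows", "payload": {"series": "0 0 0 0 -1 0 0;0 0 0 -0.5 -1.7 0 0;0 0 0 1 -2 0 0;0 0 0 2 -2 0 0;0 0 0 3 -1.7 0 0;0 0 0 3 -1.7 0 0"}}

```text
clock: 8.82
position: [0.5096, -0.0038, 0.1676]
tool_rot: [-1.57, 0.312, -0.155]
force: [0.9, -0.8, 13.9]
grip_width: 0.0126
```

Run:
```python
from h import *
s=pose()[2];print(s["force"],s["moment"],s["position"])
row(final(18),tool(-8.9,18))
```

```text
[ 0.88658419 -0.75155968 13.85107887] [-0.05048434  0.83664401  0.08189132] [ 0.50960187 -0.00381894  0.1676233 ]
cen [-0.08824767  0.          0.09726877] tcp [-0.06507139  0.          0.16859801] [ 0.50871208 -0.00343278  0.16859801]
[-0.001 -0.     0.002] [-1.2 -0.6  0.2]
```

{"api": "send_rows", "payload": {"series": "0 0 0 1 -0.7 0 0;0 0 0 2 -0.3 0 0;0 0 0 3 0 0 0;0 0 0 3 0 0 0"}}

```text
clock: 9.15
position: [0.5117, -0.0042, 0.167]
tool_rot: [-1.57, 0.314, -0.155]
force: [-3.6, -0.0, 21.5]
grip_width: 0.0127
```

Run:
```python
from h import *
s=pose()[2];print(s["force"],s["moment"],s["position"])
```

```text
[-3.57585464 -0.03722857 21.54948842] [0.08953721 2.3229418  0.12583062] [ 0.51172566 -0.00415038  0.16695906]
```

{"api": "send_rows", "payload": {"series": "0 0 0 -0.3 -0.8 0 0;0 0 0 -0.3 -0.8 0 0;0 0 0 -0.3 -0.8 0 0.16;0 0 0 -0.3 -0.8 0 0.2;0 0 0 -0.3 -0.8 0 0.25;0 0 0 -0.3 -0.8 0 0.3;0 0 0 -0.3 -0.8 0 0.4;0 0 0 -0.3 -0.8 0 0.5;0 0 0 -0.3 -0.8 0 0.5;0 0 0 -0.3 -0.8 0 0.5", "force": 20}}

```text
clock: 9.98
position: [0.5118, -0.0043, 0.1667]
tool_rot: [-1.57, 0.313, -0.155]
force: [0.3, -0.6, -0.8]
grip_width: 0.043
```

Run:
```python
from h import *
import cv2
s=pose()[2];print(s["force"],s["moment"],s["position"])
f=cams.grab_frame("scene")[:,:,::-1];cv2.imwrite("pics/s5.png",cv2.resize(f[130:360,180:480],None,fx=2.6,fy=2.6,interpolation=cv2.INTER_CUBIC))
f=cams.grab_frame("wrist")[:,:,::-1];cv2.imwrite("pics/w5.png",f)
```

```text
[ 0.30565134 -0.64994706 -0.78234563] [-0.08091591 -0.32016346  0.06267289] [ 0.51176103 -0.00432671  0.16670897]
```

View pics/s5.png

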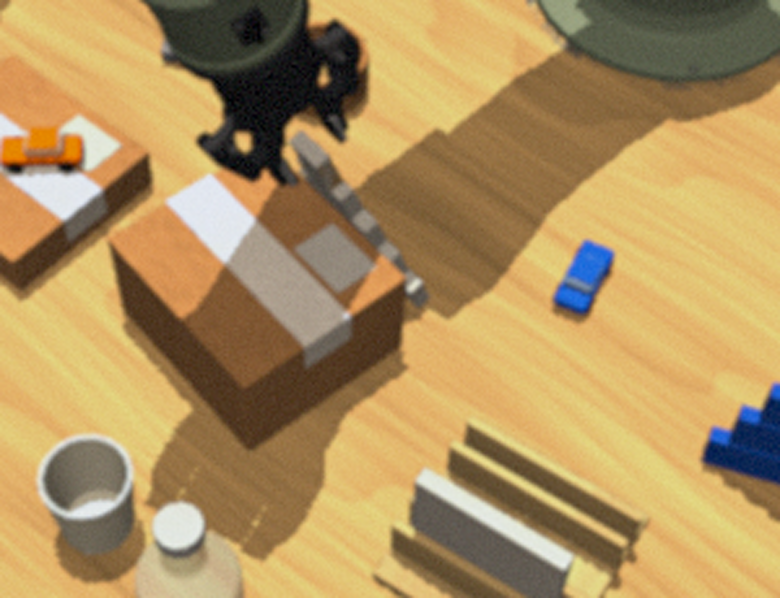

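View pics/w5.png

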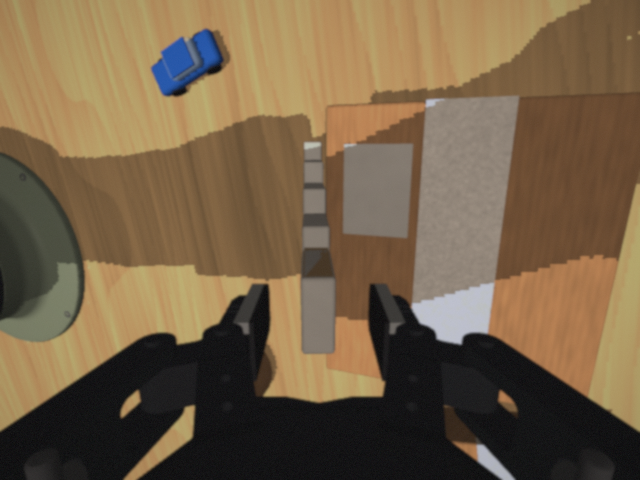

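The fingers are clear of the board on both sides (tip top at (318,315) in the wrist view). I'll retreat along the tool axis.

{"api": "send_rows", "payload": {"series": "0 0 0 0 -10 0 0.5;0 0 0 0 -25 0 0.5;0 0 0 0 -45 0 0.5;0 0 0 0 -70 0 0.5;0 0 0 0 -100 0 0.5;0 0 0 0 -125 0 0.5;0 0 0 0 -140 0 0.5;0 0 0 0 -140 0 0.5;0 0 0 0 -150 150 0.5;0 0 0 0 -150 150 0.5;0 0 0 0 -150 150 0.5;0 0 0 0 -150 220 0.5;0 0 0 0 -150 220 0.5;0 0 0 0 -150 220 0.5;0 0 0 0 -150 220 0.5"}}

```text
clock: 11.33
position: [0.5904, 0.2103, 0.3091]
tool_rot: [-1.568, 0.315, -0.149]
force: [-0.2, 0.2, -0.9]
grip_width: 0.0422
```

Run:
```python
from h import *
import cv2
for n in("scene","top","wrist"):
    f=cams.grab_frame(n)[:,:,::-1];cv2.imwrite(f"pics/{n}6.png",f)
f=cv2.imread("pics/scene6.png");cv2.imwrite("pics/s6.png",cv2.resize(f[150:360,200:440],None,fx=2.8,fy=2.8,interpolation=cv2.INTER_CUBIC))
f=cv2.imread("pics/top6.png");cv2.imwrite("pics/t6.png",cv2.resize(f[150:280,180:390],None,fx=3.8,fy=3.8,interpolation=cv2.INTER_CUBIC))
```

```text
(no output)
```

View pics/s6.png

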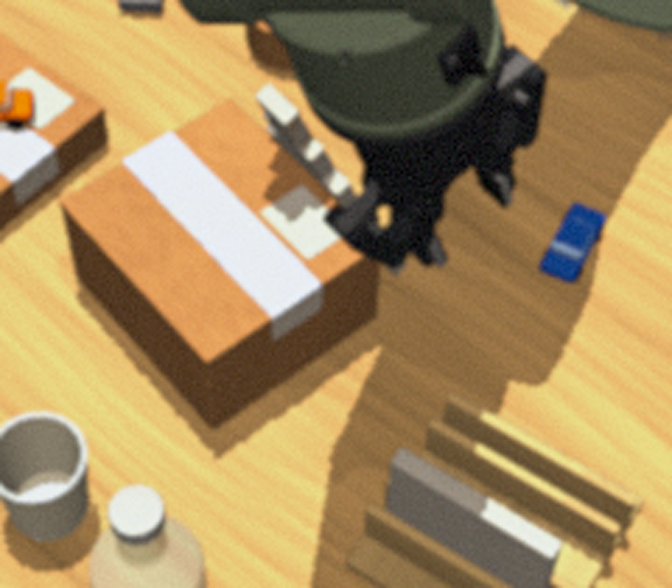

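View pics/t6.png

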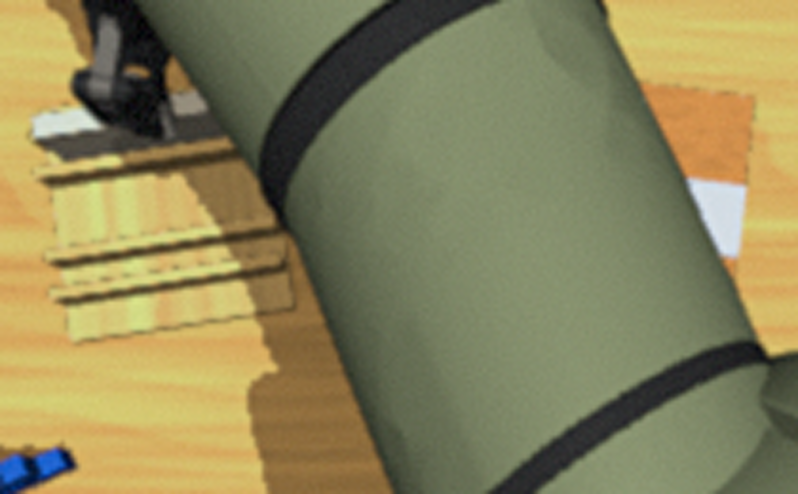

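Run:
```python
from h import *
row([.50,.36,.42],tool(5,0));row([.3,.52,.42],tool(50,0))
```

```text
[-0.038 -0.241 -0.312] [-143.1  -69.8  139.1]
[-0.161 -1.02  -0.285] [-354.7   -1.2  266. ]
```

{"api": "send_rows", "payload": {"series": "-0.02 -0.1 -0.15 -30 -70 40 0.5;-0.04 -0.24 -0.31 -143 -70 139 0.5;-0.04 -0.24 -0.31 -143 -70 139 0.5;-0.04 -0.24 -0.31 -143 -70 139 0.5;-0.04 -0.24 -0.31 -143 -70 139 0.5;-0.04 -0.24 -0.31 -143 -70 139 0.5;-0.16 -1.02 -0.285 -355 0 266 0.5;-0.16 -1.02 -0.285 -355 0 266 0.5;-0.16 -1.02 -0.285 -355 0 266 0.5;-0.16 -1.02 -0.285 -355 0 266 0.5;-0.16 -1.02 -0.285 -355 0 266 0.5;-0.16 -1.02 -0.285 -355 0 266 0.5;-0.16 -1.02 -0.285 -355 0 266 0.5;-0.16 -1.02 -0.285 -355 0 266 0.5;-0.16 -1.02 -0.285 -355 0 266 0.5"}}

```text
clock: 12.73
position: [0.3001, 0.52, 0.4192]
tool_rot: [-1.57, -0.001, 0.871]
force: [0.8, 0.3, 1.1]
grip_width: 0.0425
```

Run:
```python
from h import *
import cv2
for n in("scene","top"):
    f=cams.grab_frame(n)[:,:,::-1];cv2.imwrite(f"pics/{n}7.png",f)
f=cv2.imread("pics/scene7.png");cv2.imwrite("pics/s7.png",cv2.resize(f[170:400,210:440],None,fx=2.6,fy=2.6,interpolation=cv2.INTER_CUBIC))
f=cv2.imread("pics/top7.png");cv2.imwrite("pics/t7.png",cv2.resize(f[150:280,180:390],None,fx=3.8,fy=3.8,interpolation=cv2.INTER_CUBIC))
```

```text
(no output)
```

View pics/s7.png

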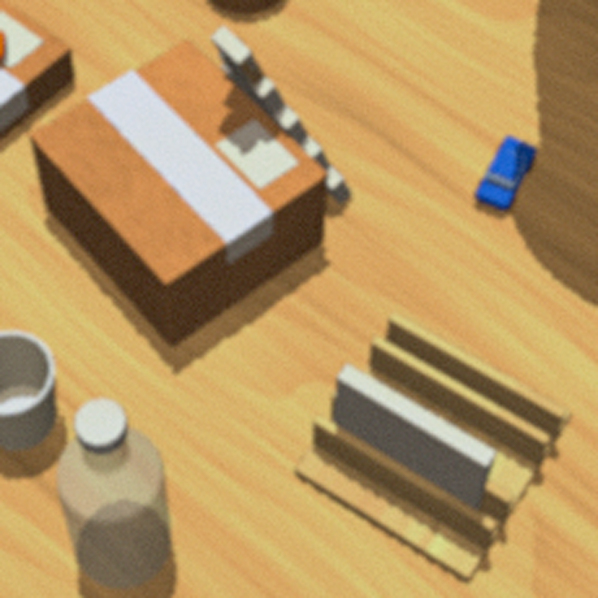

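View pics/t7.png

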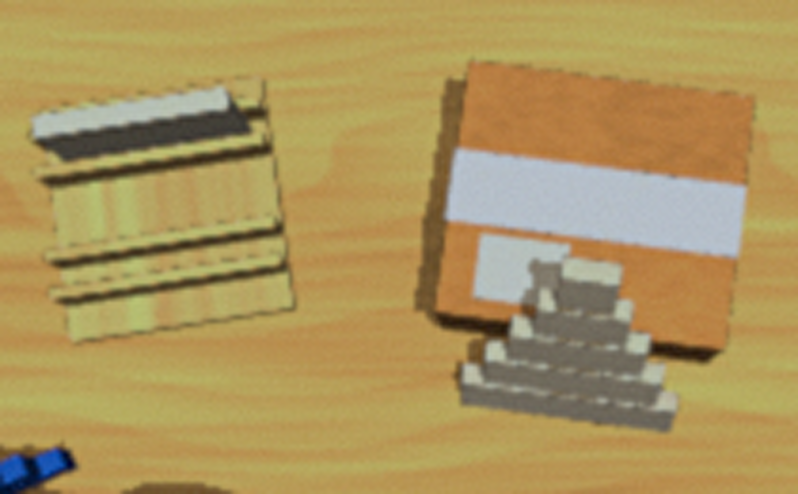

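Run:
```python
from h import *
np.set_printoptions(precision=4,suppress=True)
T=cal("top");S=cal("scene")
t=lambda p:(np.array(p)+.5)/3.8-.5+[180,150]
s=lambda p:(np.array(p)+.5)/2.6-.5+[210,170]
L=lambda p:C.inv().apply(p-c0)
tip,e=two(T,t((592,274)),S,s((230,42)));print("tip",L(tip),e)
a=onz(T,t((460,403)),.004);b=onz(T,t((672,430)),.004);f=(a+b)/2
print("foot front",L(a),L(b),L(f),np.linalg.norm(a-b))
d=L(tip)-L(f);print("tilt approx",np.degrees(np.arctan2(d[0]-.007,d[2])),"rel yaw",np.degrees(np.arctan2(*(L(b)-L(a))[[0,1]])))
print("cen",(L(tip)+L(f))/2)
x=L(onz(T,t((592,274)),.194));print("tip at z .194",x)
print(pose()[2]["force"],pose()[2]["clock"])
```

```text
tip [-0.0564 -0.0019  0.1911] 0.0012284606674605502
foot front [-0.1271  0.0687  0.004 ] [-0.1257 -0.0726  0.004 ] [-0.1264 -0.002   0.004 ] 0.14126522120327348
tilt approx 18.61629407621086 rel yaw 179.4397882516973
cen [-0.0914 -0.002   0.0975]
tip at z .194 [-0.0572 -0.0014  0.194 ]
[0.5745 0.1202 0.2054] 12.8333
```

```bash
python3 -c "
from workcell import bot
print(bot.job_done())"
```

```text
the job is handed in; nothing more can be done
None
```

I took the white tree board out of the rack's near slot and leaned it, tip up, against the middle of the taller carton's robot-facing side. Then I released it, moved the arm clear and handed the job in at about 12.8 s; no verdict is reported.

| Last check (top and scene views) | Measured | Limit |
|---|---|---|
| Tilt from vertical | about 18.6° | 8 to 33° |
| Centre, carton x | about −91 mm | −150 to −65 mm |
| Centre, carton y | about −2 mm | ±40 mm |
| Centre height | about 97 mm | 75 to 112 mm |
| Out of parallel with the carton side | under 1° | 15° |

- **Other objects:** the rectangular board's corners showed no visible shift in the top view. I never reached for the blue look-alike.
- **Forces:** the highest wrist force I read was about 29 N, when the foot met the table. Readings were near zero after release.
- **Not measured directly:** the contact force between the board and the carton. I inferred it from the board standing still on its own at the tilt the geometry predicts.
- **Other notes:** no check failed. One picture after release was blocked by the arm, so I moved it away and looked again.

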